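# Regrip a seat post in the angled cradle and clamp it upright

### The job

The bicycle seat post lying on the bench has to stand upright in the cam clamp, head up. First lay it in the sloping cradle, head at the upper end, foot against the stop, and let go of it; then take it again at a new angle, stand it upright on the clamp's base, in the U-shaped pocket in front of the cam, and let go. Finally swing the cam lever a quarter turn, all the way to its stop, so that the post is drawn tight against the pocket's back wall.

Things in the scene. Friction and masses are not known exactly. Their poses are not given: they have to be found in the camera images.
- post_mid (a point): Middle of the loose seat post's axis: aluminium tube 27 mm in diameter and 205 mm long, then a dark block head 35 long x 44 wide x 27 thick; 240 in all. Own x runs along it to the head (tube x -120 to +85, head +85 to +120 mm), y across the head's width, z through its thickness. About 0.28 kg, centre of mass 15 mm towards the head. It starts flat on the bench, axis level 13.5 mm up; does not roll.
- post_head (a point): Centre of the post's head, on the axis, 102.5 mm from post_mid, same axes. Its two flat sides, 44 mm apart, are a good grip when the post lies in the cradle.
- post_foot (a point): Centre of the post's flat foot end, on the axis, 120 mm from post_mid away from the head, same axes.
- cradle: Fixed sloping cradle (dark base plate 64 x 200 x 12 mm, aluminium spine, two black V rests), origin under its middle. Own y is level, towards the upper end; z up. The Vs (90 degrees, rims 26 mm either side of the post's axis and 7 mm above it) are 24 mm long, centred 85 mm down-slope and 50 mm up-slope of cradle_axis; 111 mm between them is free for fingers.
- cradle_axis (a point): Where post_mid lies when the post is home in the cradle, 125 mm above the bench. Own y points up the slope along the post's axis (40 degrees above level), to where the head belongs; own z is square to it, upward: the post is laid in along -z. The spine's top is 29 mm below this axis. A stop plate 120 mm down-slope meets the post's foot.
- cradle_head (a point): Where post_head lies when the post is home in the cradle: 102.5 mm up-slope of cradle_axis, axes as cradle. The fingers have free room there on all sides.
- clamp_seat (a point): On top of the fixed cam clamp's base plate (150 x 110 x 14 mm): centre of the post's foot when tight against the back wall of the upright U pocket. Own z up; the U opens to own -x; inside it is 35 mm wide and smooth, walls 90 mm high, flared lead-in up to 112 mm above here. The open cam leaves 9 to 12 mm of play towards -x: lower the post from above about 4 mm to -x of here. Head any way round.
- cam_pin (a point): Half-way up the black upright pin (16 mm in diameter, 100 mm above the bench, its top at 116 mm) on the end of the cam lever, to pinch or push. It is 85 mm from the cam's upright pivot; the lever bar under it tops out at 82 mm above the bench. The pivot is 43 mm from clamp_seat along clamp_seat's own -x.
- cam (a joint): Angle of the cam lever: 0 fully open, 1.658 rad shut, at the stop; grows clockwise seen from above. At angle q the lever points from the pivot at 275 degrees minus q in clamp_seat's x-y plane: open, to about -y; shut, to -x, straight away from the post. It stays where it is left and takes about 2 to 8 N at the pin, most near the end.
Things that resemble listed ones, but are neither listed nor needed, are in the scene too. What is shaped like the part that bears clamp_seat but blue is not meant.

How it is judged (in metres and radians):
On the way, in this order (a step that is already met when the one before it is completed fails the run):
1. the post lies home in the sloping cradle, head at the upper end, let go (distance between post_head and cradle_head below 0.015 m and angle between the x axis of post_mid and the y axis of cradle_axis, either way round below 0.1 rad and contact force between the fingers and anything else below 0.1 N), for 0.2 s.
2. the post stands upright in the clamp, head up, let go, the cam still open (horizontal distance between post_foot and clamp_seat below 0.018 m and z of post_foot in the frame of clamp_seat below 0.008 m and angle between post_mid's own x axis and vertical below 0.15 rad and value of joint cam below 0.8 rad and contact force between the fingers and anything else below 0.1 N), for 0.2 s.
At the end, for the whole second after the job is handed in: The post stands head up in the clamp, within 0.07 rad of upright, its foot on the base plate (within 6 mm), within 8 mm of clamp_seat and no more than 4 mm off the back wall; the cam lever is at 1.45 rad or more and at rest (horizontal distance between post_foot and clamp_seat below 0.008 m and x of post_foot in the frame of clamp_seat above -0.004 m and z of post_foot in the frame of clamp_seat below 0.006 m and angle between post_mid's own x axis and vertical below 0.07 rad and value of joint cam above 1.45 rad and velocity of joint cam between -0.1 and 0.1 rad/s); the robot touches nothing.
It also fails if it takes over 64 s, if anything falls off the work surface, if the arm or the gripper's body presses on something with over 40 N, if the wrist force passes 120 N, or if a joint passes its speed limit or range.

### The arm

A 6-joint arm with a two-finger parallel gripper is mounted at the origin on the work surface. World frame = base frame: x ahead of the robot, y to its left, z up, the work surface at z = 0. Lengths are in m, angles in degrees, forces in N, time in s.
With the tool pointing down it reaches from about 0.25 to 0.725 m from the base axis. Payload 9.7 kg.
Tool frame: the origin (TCP) lies at the very end of the fingers, on their centre line; the grasp point (between the pads) lies tcp_to_grasp behind it (tcp_to_grasp is the distance from the TCP to the grasp point, in m); z points along the fingers, y is the direction in which the jaws open and shut (so a half turn about z gives the same grasp; the last joint's range is limited). The gripper opens to 85 mm and grips with 20 to 120 N. Pads are 22 mm wide; open, the fingers measure 114 mm over their backs; the gripper's body (76 mm by 85 mm) begins 54 mm behind the grasp point. The pads swing forward as they close: fully open they stand 13 mm farther back than shut.
Start: joints at [-76.776, 4.979, 10.078, 95.1, 0, 90], TCP at [0.126, -0.535, 0.208] pointing down, gripper open.
Joint ranges: [-179.16, 179.16], [-48.56, 103.87], [-65.8, 70.77], [-126.05, 130.52], [-82.76, 87.17], [-180, 180]. Speed limits (degrees/s): [127.2, 127.2, 147.25, 180, 180, 180].

### API

Orientations are given as [roll, pitch, yaw] about the fixed x, y, z axes, in that order (R = Rz(yaw) Ry(pitch) Rx(roll)).
In Python, from workcell import * gives the robot as it stands. The module is installed in compiled form; this text tells all that it offers.
- The arm moves only by the shell command python3 -m pendant 'ROWS' [FORCE]. ROWS is JSON, a list of rows, each a list of 3 entries, a list of its own where there are three numbers: the opening in per cent of the stroke, from 0 (shut) to 100 (fully open), then the shift along the world's x, y, z in mm, then the turn, a rotation vector about the world's x, y, z in degrees. A call has 1 to 20 rows; each row is the pose to reach, as a shift and turn from the pose measured when the call began; what a row does not reach only later rows make up. A row lasts 1/8 s, in which the tool goes at most 62.5 mm and 10.7 degrees, less where a joint would pass 70% of its speed; a pose out of reach is approached as far as the arm can. A call with a gripper value outside its range is refused whole. The fingers move at their own pace and stop on an object; FORCE is the grip in N (left out, the last holds). Time passes only in rows, so rows that repeat a pose let the fingers close. It gives the time, the measured TCP pose, the force and the opening at its end, in the units of the state.
- get_obs(): the state, without advancing time (a new reading comes with each control period).
- camera(name): name is "scene" or "top"; returns a dict with "img" (384x512x3 uint8, red, green, blue), "fx", "fy", "cx", "cy" (pixels), "cam_to_world" (4x4, takes a point from camera to world coordinates). Camera axes: x right, y down, z forward; pixel columns grow to the right and rows downward; lengths in m; the calibration is good to about 2 mm. A picture is of the moment at which its call begins. There is no depth.
- job_done(): hands the job in, once; it reports no verdict.
Trained networks look in a picture, given as the dict that the camera call returned (one of the last four; its "shot" number tells which), for a name from the list of things; names that differ only in an ending like _2 or _b are one class to them, and where a whole thing is asked for, a point or a joint stands for the part that bears it (a point fixed in the world has none). Each returns a list of dicts, best first, with "confidence" (0 to 1); they miss things now and then, are a little off and sometimes report something else, mostly with a low value. They report only what shows in the picture. A call takes as long as a camera call. They do not tell look-alikes from the thing itself.
- regions_of(picture, label): "region" (384x512 bool, what is visible of it).
- pinpoint(picture, label): "position" ([x, y, z] in m, in world coordinates, good to about 4 mm: a listed point, or the origin of a listed thing).
The state is a dict: "time": time; "q": joint angles; "qd": joint speeds; "joint_efforts": joint torques, N m; "ee_pos": TCP position; "tcp_rot": TCP orientation; "wrist_force": force on the tool from outside, world axes, zero at the start; "torque": the same for the moment, N m; "opening": finger opening in m.
Only numpy, scipy, OpenCV 4.12 (cv2) and the standard library are available. Lean on these libraries where they do the work, as an engineer would, in place of code of your own. Each camera call takes 0.05 s, during which the arm holds its last target. There are 200 camera calls.

## Working session

There is one attempt and no reset: what is moved stays moved. The work goes in short steps, Python scripts to look and compute and a shell command to move; the robot and the scene stay as the last step left them, time stands still between calls to the robot, and variables do not carry over. Pictures are saved under pics/ and viewed, about 8 in all and at most 12, crops included, and the job is handed in when it is done.

```bash
mkdir -p pics; cat > h.py <<'E'
from workcell import *
import numpy as np, cv2
def snap(n,save=None,crop=None,k=1):
    c=camera(n)
    if save:
        im=c["img"][...,::-1]
        if crop: im=im[crop[1]:crop[3],crop[0]:crop[2]]
        cv2.imwrite("pics/"+save,cv2.resize(im,None,fx=k,fy=k,interpolation=cv2.INTER_CUBIC))
    return c
def proj(c,p):
    M=np.linalg.inv(c["cam_to_world"]); q=M[:3,:3]@np.array(p)+M[:3,3]
    return np.array([c["fx"]*q[0]/q[2]+c["cx"],c["fy"]*q[1]/q[2]+c["cy"]])
def ray(c,u,v):
    M=np.array(c["cam_to_world"]); d=M[:3,:3]@np.array([(u-c["cx"])/c["fx"],(v-c["cy"])/c["fy"],1]); return M[:3,3],d
def atz(c,u,v,z):
    o,d=ray(c,u,v); return o+d*(z-o[2])/d[2]
def tri(c1,p1,c2,p2):
    A=[];b=[]
    for c,p in((c1,p1),(c2,p2)):
        o,d=ray(c,*p); d=d/np.linalg.norm(d); P=np.eye(3)-np.outer(d,d); A.append(P); b.append(P@o)
    return np.linalg.lstsq(np.vstack(A),np.hstack(b),rcond=None)[0]
E
python3 - <<'E'
from h import *
np.set_printoptions(precision=3,suppress=True)
print(get_obs())
try: print(tcp_to_grasp)
except Exception as e: print(e)
a=snap("scene","s1.png",k=1.5); b=snap("top","t1.png",k=1.5)
for c in(a,b):
    print(np.array(c["cam_to_world"]),c["fx"],c["cx"],c["cy"])
    for l in["post_mid","post_head","post_foot","cradle","cradle_axis","cradle_head","clamp_seat","cam_pin"]:
        print(l,[(np.round(r["position"],3),round(r["confidence"],2),proj(c,r["position"]).round()) for r in pinpoint(c,l)])
E
```

```text
{'time': 0.0, 'q': array([-76.778,   5.011,  10.034,  95.098,  -0.   ,  90.   ]), 'qd': array([-0.022, -0.005, -0.026, -0.043,  0.078,  0.078]), 'joint_efforts': array([  0.006, -52.039,  46.48 ,   0.016,   0.   ,  -0.   ]), 'ee_pos': array([ 0.126, -0.535,  0.208]), 'tcp_rot': array([-179.925,    0.   ,   13.222]), 'wrist_force': array([ 0.086, -0.006,  0.254]), 'torque': array([ 0.025,  0.004, -0.027]), 'opening': 0.08543123417253828}
0.0187
[[ 0.42   0.676 -0.606  1.143]
 [ 0.907 -0.314  0.28  -0.288]
 [-0.001 -0.667 -0.745  0.958]
 [ 0.     0.     0.     1.   ]] 405.4908031362329 258.8914481165348 186.92812165221875
post_mid [(array([ 0.454, -0.007,  0.013]), 0.58, array([248., 213.]))]
post_head [(array([0.462, 0.091, 0.012]), 0.89, array([278., 204.]))]
post_foot []
cradle [(array([ 0.571,  0.238, -0.002]), 0.75, array([339., 216.]))]
cradle_axis [(array([0.569, 0.237, 0.122]), 0.59, array([345., 188.]))]
cradle_head [(array([0.56 , 0.314, 0.19 ]), 0.61, array([371., 161.]))]
clamp_seat [(array([ 0.306, -0.27 ,  0.018]), 0.94, array([147., 205.])), (array([ 0.59 , -0.24 ,  0.01
[... 343 characters left out ...]
0298
post_mid [(array([ 0.453, -0.008,  0.014]), 0.84, array([251., 193.]))]
post_head [(array([0.466, 0.099, 0.014]), 0.56, array([214., 187.]))]
post_foot [(array([ 0.441, -0.126,  0.014]), 0.85, array([293., 198.])), (array([0.57 , 0.233, 0.004]), 0.34, array([168., 150.]))]
cradle [(array([0.572, 0.232, 0.002]), 0.92, array([168., 149.])), (array([ 0.455, -0.011,  0.017]), 0.6, array([252., 192.]))]
cradle_axis []
cradle_head [(array([0.558, 0.315, 0.192]), 0.92, array([115., 141.]))]
clamp_seat [(array([ 0.302, -0.268,  0.016]), 0.87, array([342., 248.])), (array([ 0.594, -0.241,  0.012]), 0.56, array([333., 145.]))]
cam_pin [(array([ 0.57 , -0.34 ,  0.095]), 0.78, array([378., 150.]))]
```

View pics/s1.png

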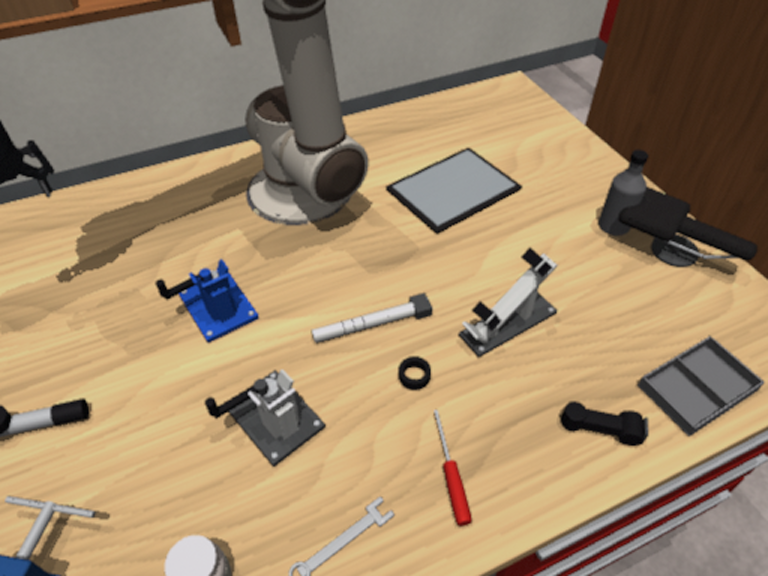

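View pics/t1.png

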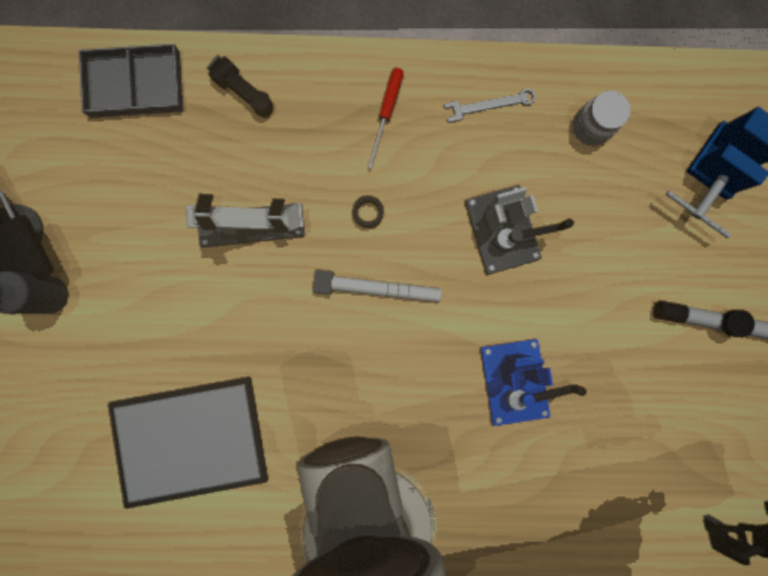

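The loose post is at top px (252,192), head towards image left, and the cradle is at (168,149). There are two clamps: the blue one at top (342,248) and the dark grey/aluminium one at top (333,145). The blue one is excluded by the text, so the grey one is meant. I'm confirming that and reading corners in enlarged crops.

```bash
python3 - <<'E'
from h import *
snap("top","t2.png",(110,110,400,230),2.7)
c=camera("scene"); cv2.imwrite("pics/s2.png",cv2.resize(c["img"][140:315,125:385,::-1],None,fx=3,fy=3,interpolation=cv2.INTER_CUBIC))
E
```

```text
(no output)
```

View pics/t2.png

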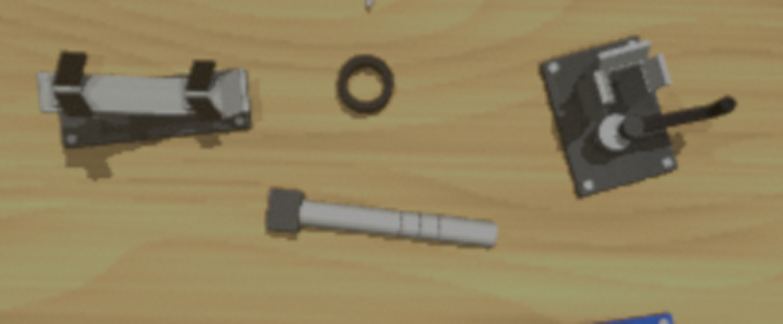

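View pics/s2.png

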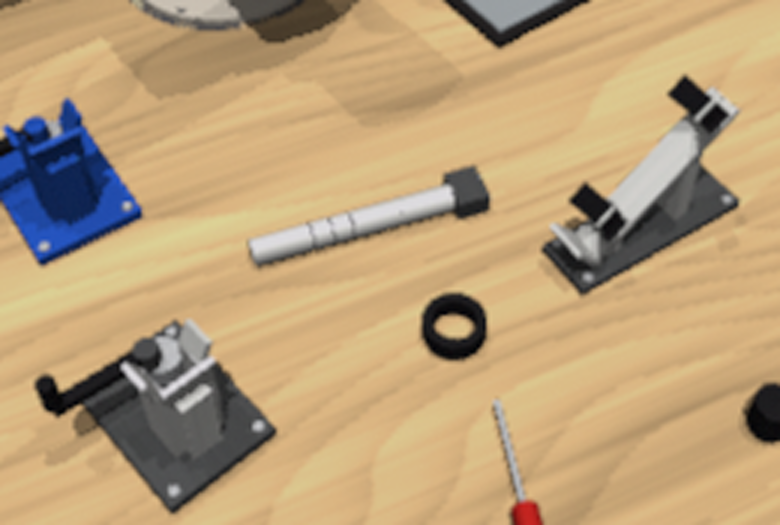

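Confirmed: the grey clamp (top crop 607,117) has its U wall on the far (+x) side and its lever towards −y, and the post head points to +y. The cradle's upper end is at image left (+y). Next I compute poses from the corners.

```bash
python3 - <<'E'
from h import *
np.set_printoptions(precision=4,suppress=True)
t=camera("top"); s=camera("scene")
T=lambda u,v:(110+u/2.7,110+v/2.7); S=lambda u,v:(125+u/3,140+v/3)
ang=lambda a,b:np.degrees(np.arctan2(*(b-a)[1::-1]))
# clamp corners top
a,b,c,d=[atz(t,*T(*p),.014) for p in((542,64),(580,196),(675,168),(637,38))]
print("clamp ctr",(a+b+c+d)/4,"x dir",ang(b,a),ang(c,d),"y+90",ang(b,a),ang(c,b)-90, np.linalg.norm(a-b),np.linalg.norm(c-b))
a,b,c=[atz(s,*S(*p),.014) for p in((95,408),(174,508),(274,430))]
print("scene clamp: x dir",ang(a,b),ang(b,c)-90,np.linalg.norm(a-b),np.linalg.norm(c-b))
# cradle
a,b=[atz(t,*T(*p),.012) for p in((68,147),(250,128))]
print("cradle y dir top",ang(b,a),np.linalg.norm(a-b),a,b)
a,b=[atz(s,*S(*p),.012) for p in((585,289),(738,202))]
print("scene",ang(a,b),np.linalg.norm(a-b),a,b)
# post
for nm,cam,f,h in(("top",t,T(497,234),T(269,210)),("scene",s,S(256,251),S(481,189))):
    f=atz(cam,*f,.0135);h=atz(cam,*h,.0135); print(nm,"post",f,h,ang(f,h),np.linalg.norm(h-f))
# pins and pivot
print("pin",tri(t,T(728,104),s,S(47,382)))
print("pivot top",tri(t,T(633,126),s,S(148,348)))
for l in["clamp_seat","cam_pin","cradle","cradle_axis","cradle_head","post_head","post_mid"]:
  for c in(t,s): print(l,[np.round(r["position"],4) for r in pinpoint(c,l)])
E
```

```text
clamp ctr [ 0.5712 -0.247   0.014 ] x dir 16.79039305122575 16.793109889198554 y+90 16.79039305122575 17.617193342264343 0.14608113869082773 0.1059646065818343
scene clamp: x dir 16.243709243913113 17.693892301958286 0.12210459201725608 0.10458764922879424
cradle y dir top 97.39292053430209 0.1913682426090244 [0.5252 0.3224 0.012 ] [0.5498 0.1326 0.012 ]
scene 97.88281475180315 0.1940507518559903 [0.617  0.1446 0.012 ] [0.5904 0.3368 0.012 ]
top post [ 0.4435 -0.1302  0.0135] [0.4636 0.1102 0.0135] 85.23064204623412 0.24117066750572091
scene post [ 0.446  -0.121   0.0135] [0.4685 0.1113 0.0135] 84.47334099349708 0.23335748144131668
pin [ 0.5701 -0.3355  0.1135]
pivot top [ 0.5518 -0.2525  0.0812]
clamp_seat [array([ 0.5927, -0.2417,  0.0109]), array([ 0.3025, -0.2688,  0.0152])]
clamp_seat [array([ 0.5941, -0.241 ,  0.0136]), array([ 0.3052, -0.2691,  0.0132])]
cam_pin [array([ 0.28  , -0.3645,  0.0996]), array([ 0.5707, -0.3388,  0.0967])]
cam_pin [array([ 0.2798, -0.3586,  0.0996]), array([ 0.5738, -0.3357,  0.1034])]
cradle [array([0.5703, 0.2331, 0.0007])]
cradle [array([ 0.57  ,  0.2362, -0.0003]), array([ 0.5733, -0.3355,  0.1055])]
cradle_axis [array([0.5673, 0.2378, 0.1261])]
cradle_axis [array([0.5679, 0.2379, 0.1218]), array([ 0.4445, -0.1256,  0.0151])]
cradle_head [array([0.5589, 0.3119, 0.1934])]
cradle_head [array([0.5612, 0.3141, 0.1864])]
post_head [array([0.4679, 0.0967, 0.0181])]
post_head [array([0.4653, 0.0885, 0.0136])]
post_mid [array([ 0.4565, -0.0095,  0.0137])]
post_mid [array([ 0.4554, -0.006 ,  0.0159])]
```

```bash
python3 -m pendant '[[100,[100,165,0],[0,0,22]],[100,[330,535,0],[0,0,71.8]],[100,[330,535,0],[0,0,71.8]],[100,[330,535,0],[0,0,71.8]],[100,[330,535,0],[0,0,71.8]],[100,[330,535,0],[0,0,71.8]],[100,[330,535,0],[0,0,71.8]],[100,[330,535,0],[0,0,71.8]],[100,[330,535,0],[0,0,71.8]],[100,[330,535,0],[0,0,71.8]],[100,[330,535,-100],[0,0,71.8]],[100,[330,535,-100],[0,0,71.8]],[100,[330,535,-100],[0,0,71.8]],[100,[330,535,-100],[0,0,71.8]],[100,[330,535,-100],[0,0,71.8]]]' 60
python3 - <<'E'
from h import *
np.set_printoptions(precision=4,suppress=True)
o=get_obs();print(o["time"],o["ee_pos"],o["tcp_rot"],o["q"])
s=snap("scene","s3.png",(180,120,340,240),4)
print([r["position"] for r in pinpoint(s,"post_head")])
E
```

```text
time: 3.68
ee_pos: [0.4568, -0.0007, 0.1106]
tcp_rot: [179.8, -0.0, 85.0]
wrist_force: [-0.1, -0.5, 0.3]
opening: 0.0854
3.675 [ 0.4568 -0.0007  0.1106] [179.8232  -0.0161  84.9911] [ -0.0858  -8.8279 -14.1791  84.4712   0.0009  94.9232]
[[0.465, 0.0938, 0.0126]]
```

View pics/s3.png

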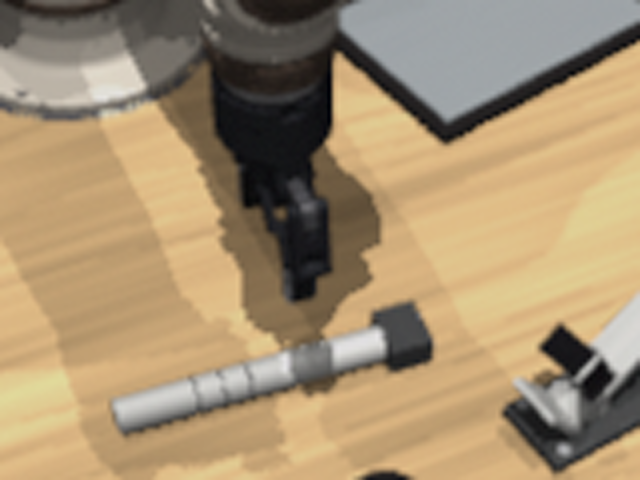

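The gripper is above the tube (shadow on it near crop 310,365) and aligned with it. Descending to grip.

```bash
python3 -m pendant '[[75,[0,0,-50],[0,0,0]],[75,[0,0,-85],[0,0,0]],[75,[0,0,-105],[0,0,0]],[75,[0,0,-106],[0,0,0]],[75,[0,0,-106],[0,0,0]],[0,[0,0,-106],[0,0,0]],[0,[0,0,-106],[0,0,0]],[0,[0,0,-106],[0,0,0]],[0,[0,0,-106],[0,0,0]],[0,[0,0,-106],[0,0,0]],[0,[0,0,-106],[0,0,0]],[0,[0,0,-106],[0,0,0]],[0,[0,0,-106],[0,0,0]]]' 80
python3 -c "
from h import *
o=get_obs();print(o['q'])"
```

```text
time: 5.4
ee_pos: [0.4566, -0.0006, 0.0041]
tcp_rot: [179.9, -0.0, 85.0]
wrist_force: [-2.0, 0.3, 4.6]
opening: -0.0002
[-8.16613175e-02 -6.88237325e+00 -2.42971755e+01  7.24493983e+01
  3.23230524e-03  9.49218717e+01]
```

The fingers shut fully and the grip missed. Looking.

```bash
python3 - <<'E'
from h import *
np.set_printoptions(precision=4,suppress=True)
s=snap("scene","s4.png",(180,140,340,240),5)
t=camera("top")
for c in(s,t):
  for l in("post_head","post_mid","post_foot"):print(l,[r["position"] for r in pinpoint(c,l)])
E
```

```text
post_head [[0.4646, 0.0888, 0.0126], [0.4527, -0.006, 0.0153]]
post_mid [[0.4519, -0.0052, 0.0121]]
post_foot [[0.4438, -0.1279, 0.0164]]
post_head [[0.4649, 0.0979, 0.0136]]
post_mid []
post_foot [[0.4416, -0.1277, 0.0149]]
```

View pics/s4.png

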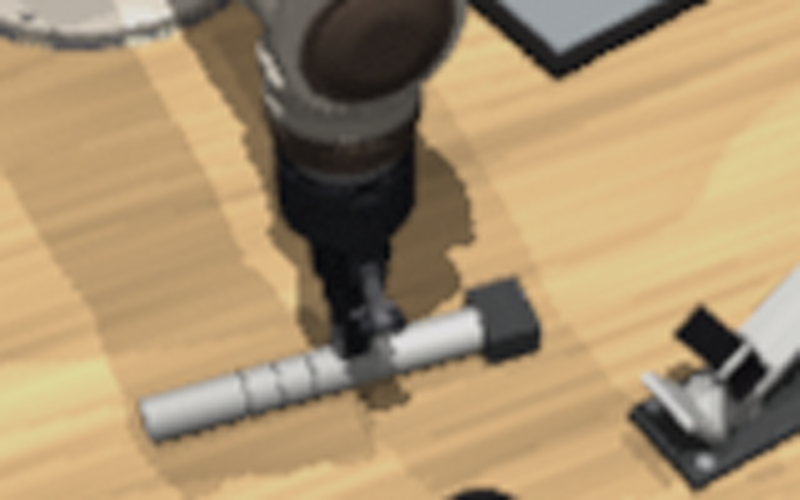

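```bash
python3 -m pendant '[[0,[0,0,20],[0,0,0]],[0,[0,0,60],[0,0,0]],[0,[0,0,60],[0,0,0]],[0,[0,0,60],[0,0,0]]]'
python3 - <<'E'
from h import *
s=snap("scene","s5.png",(180,120,340,240),5)
print(proj(s,get_obs()["ee_pos"]),get_obs()["opening"])
t=camera("top")
for c in(s,t):
  for l in("post_head","post_foot"):print(l,[(r["position"],proj(c,r["position"])) for r in pinpoint(c,l)])
E
```

```text
time: 6.3
ee_pos: [0.4565, -0.0006, 0.0635]
tcp_rot: [179.9, -0.0, 85.0]
wrist_force: [0.0, 0.8, -1.0]
opening: -0.0001
[249.4698081  201.63545082] 0.00026735289394936847
post_head [([0.4635, 0.0911, 0.0121], array([278.58940149, 204.30995632]))]
post_foot [([0.4429, -0.1264, 0.0155], array([208.12696728, 223.0949169 ]))]
post_head []
post_foot [([0.4443, -0.1231, 0.0163], array([291.73022329, 196.29900088]))]
```

View pics/s5.png

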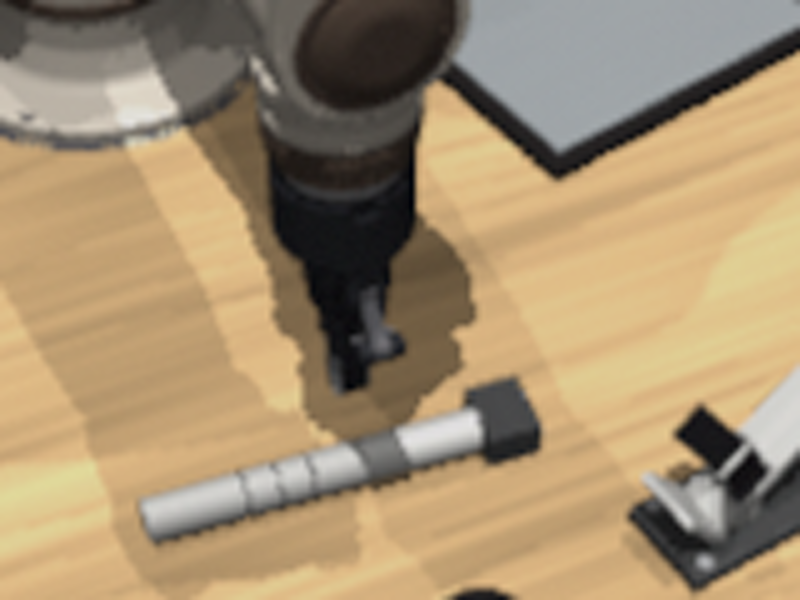

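```bash
cat > cr.py <<'E'
from h import *
import sys
c=camera("scene"); im=cv2.resize(c["img"][160:240,205:275,::-1],None,fx=5.5,fy=5.5,interpolation=cv2.INTER_CUBIC)
p=get_obs()["ee_pos"]
for q,col in((p,(0,0,255)),(p+[0,0,.0187],(0,255,0))):
    u,v=(proj(c,q)-[205,160]+.5)*5.5; cv2.circle(im,(int(u),int(v)),3,col,-1)
print(get_obs()["opening"]); cv2.imwrite(sys.argv[1],im)
E
python3 cr.py pics/a.png
python3 -m pendant '[[75,[0,0,0],[0,0,0]],[75,[0,0,0],[0,0,0]],[75,[0,0,0],[0,0,0]],[75,[0,0,0],[0,0,0]],[75,[0,0,0],[0,0,0]],[75,[0,0,0],[0,0,0]]]'
python3 cr.py pics/b.png
python3 -c "
import cv2,numpy as np
cv2.imwrite('pics/ab.png',np.hstack([cv2.imread('pics/a.png'),cv2.imread('pics/b.png')]))"
```

```text
-3.8678276205505006e-05
time: 7.4
ee_pos: [0.4563, -0.0007, 0.0637]
tcp_rot: [179.9, -0.0, 85.0]
wrist_force: [-0.3, -0.2, 0.1]
opening: 0.0639
0.06399154068758896
```

View pics/ab.png

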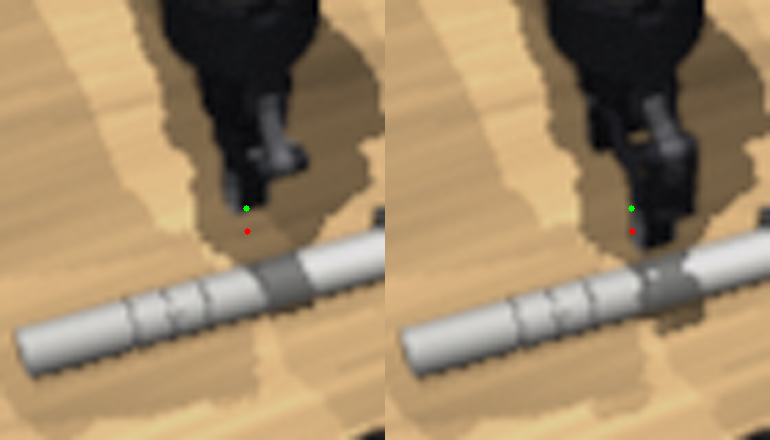

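Closed, the fingertips appear about 18 mm above the reported TCP (tip at 248,207, red TCP dot at 247,231), so they closed on top of the tube and slid off. The post hasn't moved. I'll descend further, watching the force.

```bash
python3 -m pendant '[[75,[0,0,-40],[0,0,0]],[75,[0,0,-60],[0,0,0]],[75,[0,0,-62],[0,0,0]],[75,[0,0,-62],[0,0,0]]]'
python3 -m pendant '[[75,[0,0,-3],[0,0,0]],[75,[0,0,-6],[0,0,0]],[75,[0,0,-6],[0,0,0]]]'
```

```text
time: 7.95
ee_pos: [0.4567, -0.0006, 0.0024]
tcp_rot: [179.9, -0.0, 85.0]
wrist_force: [-0.1, 0.8, 0.4]
opening: 0.0638
time: 8.32
ee_pos: [0.4567, -0.0006, -0.0036]
tcp_rot: [179.9, -0.0, 85.0]
wrist_force: [0.1, 0.6, -0.5]
opening: 0.0642
```

```bash
python3 -m pendant '[[75,[0,0,-3],[0,0,0]],[75,[0,0,-6],[0,0,0]],[75,[0,0,-6],[0,0,0]],[75,[0,0,-6],[0,0,0]]]'
python3 -m pendant '[[0,[0,0,0],[0,0,0]],[0,[0,0,0],[0,0,0]],[0,[0,0,0],[0,0,0]],[0,[0,0,0],[0,0,0]],[0,[0,0,0],[0,0,0]],[0,[0,0,0],[0,0,0]],[0,[0,0,0],[0,0,0]]]' 60
```

```text
time: 8.82
ee_pos: [0.4567, -0.0006, -0.0096]
tcp_rot: [179.9, -0.0, 85.0]
wrist_force: [-0.6, 0.2, 0.3]
opening: 0.0641
time: 9.7
ee_pos: [0.4568, -0.0006, -0.0091]
tcp_rot: [179.8, -0.0, 85.0]
wrist_force: [-1.8, -0.2, 5.3]
opening: 0.0238
```

```bash
python3 -m pendant '[[75,[0,0,0],[0,0,0]],[75,[0,0,0],[0,0,0]],[75,[0,0,0],[0,0,0]],[75,[0,0,-4],[0,0,0]],[75,[0,0,-6],[0,0,0]],[75,[0,0,-6],[0,0,0]]]'
python3 -m pendant '[[60,[0,0,-3],[0,0,0]],[60,[0,0,-5],[0,0,0]],[60,[0,0,-5],[0,0,0]]]'
```

```text
time: 10.45
ee_pos: [0.4566, -0.0006, -0.0154]
tcp_rot: [179.9, -0.0, 85.0]
wrist_force: [-0.2, 0.0, -0.1]
opening: 0.0642
time: 10.82
ee_pos: [0.4564, -0.0006, -0.0206]
tcp_rot: [179.9, -0.0, 85.0]
wrist_force: [-0.4, -0.0, -0.7]
opening: 0.0509
```

Still no bench contact at a reported TCP z of −20.6 mm, so the tool offset is clearly wrong. Closing here.

```bash
python3 -m pendant '[[0,[0,0,0],[0,0,0]],[0,[0,0,0],[0,0,0]],[0,[0,0,0],[0,0,0]],[0,[0,0,0],[0,0,0]],[0,[0,0,0],[0,0,0]],[0,[0,0,0],[0,0,0]]]' 60
```

```text
time: 11.58
ee_pos: [0.4566, -0.0006, -0.0203]
tcp_rot: [179.9, -0.0, 85.0]
wrist_force: [-1.2, -0.8, 5.4]
opening: 0.0251
```

```bash
python3 -m pendant '[[0,[0,0,10],[0,0,0]],[0,[0,0,50],[0,0,0]],[0,[0,0,90],[0,0,0]],[0,[0,0,90],[0,0,0]],[0,[0,0,90],[0,0,0]]]'
python3 - <<'E'
from h import *
np.set_printoptions(precision=4,suppress=True)
s=snap("scene","s6.png",(150,100,350,240),4); t=camera("top")
for l in("post_head","post_foot","post_mid"):
  for c in(s,t):print(l,[np.round(r["position"],4) for r in pinpoint(c,l)])
  try:
    a,b=[proj(c,pinpoint(c,l)[0]["position"]) for c in(s,t)]; print(tri(s,a,t,b))
  except Exception as e: print(e)
E
```

```text
time: 12.2
ee_pos: [0.4562, -0.0006, 0.0688]
tcp_rot: [179.9, -0.0, 85.0]
wrist_force: [0.1, -0.7, -4.2]
opening: 0.025
post_head [array([0.4661, 0.0903, 0.1002])]
post_head [array([0.4635, 0.0964, 0.1011])]
[0.463  0.0947 0.0954]
post_foot [array([ 0.4454, -0.1238,  0.1048]), array([ 0.5912, -0.2413,  0.0119])]
post_foot [array([ 0.4433, -0.1274,  0.1027])]
[ 0.4439 -0.1254  0.1041]
post_mid [array([ 0.4562, -0.0055,  0.1037])]
post_mid []
list index out of range
```

View pics/s6.png

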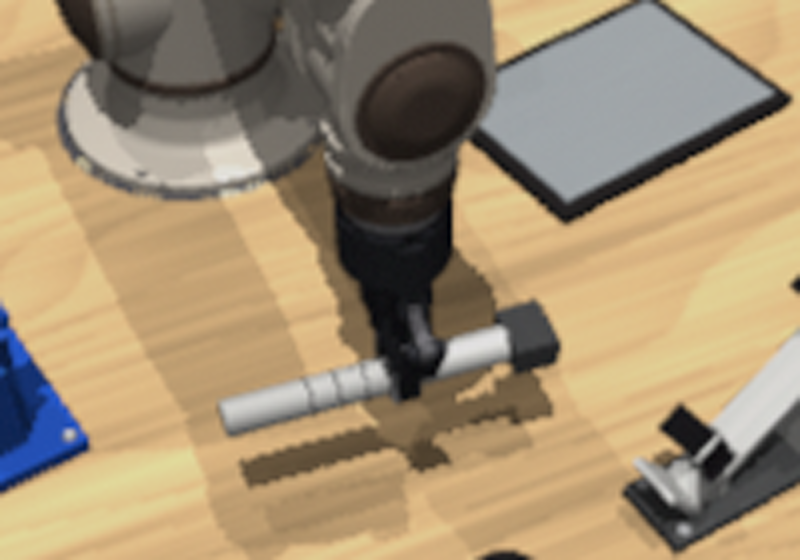

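The post is lifted and held near its middle (crop 405,360), about level. The axis sits ~34 mm behind the reported TCP, so the tool-length reading is off by about 15 mm or more. I'll use the measured value and work out the cradle moves.

```bash
cat > plan1.py <<'E'
from h import *
from scipy.spatial.transform import Rotation as R
np.set_printoptions(precision=1,suppress=True)
o=get_obs(); p=o["ee_pos"]; R0=R.from_euler("xyz",o["tcp_rot"],degrees=True)
az=np.radians(97.6); d=np.array([np.cos(az),np.sin(az),0]); c,s_=np.cos(np.radians(40)),np.sin(np.radians(40))
s=c*d+[0,0,s_]; cz=-s_*d+np.array([0,0,c])
Rt=R.from_rotvec(np.radians(40)*np.cross(d,[0,0,1]))*R.from_euler("z",12.7,degrees=True)
if __name__=="__main__":
    tz=(Rt*R0).apply([0,0,1]); print("toolz",tz,"-cz",-cz, "rotvec",np.degrees(Rt.as_rotvec()))
    for h in(.15,.09,.03,.003):
        mid=np.array([.5685,.237,.125])+.003*s+h*cz
        print(h,1000*(mid+.007*s+.034*tz-p))
E
python3 plan1.py
```

```text
toolz [-0.1  0.6 -0.8] -cz [-0.1  0.6 -0.8] rotvec [40.1  0.9 12.2]
0.15 [120.8 171.3 150.6]
0.09 [115.7 209.6 104.6]
0.03 [110.6 247.8  58.7]
0.003 [108.3 265.   38. ]
```

```bash
python3 -m pendant '[[0,[20,20,60],[10,0.2,3]],[0,[60,80,120],[20,0.4,6]],[0,[121,171,151],[30,0.7,9]],[0,[121,171,151],[40.1,0.9,12.2]],[0,[121,171,151],[40.1,0.9,12.2]],[0,[121,171,151],[40.1,0.9,12.2]],[0,[121,171,151],[40.1,0.9,12.2]],[0,[116,210,105],[40.1,0.9,12.2]],[0,[116,210,105],[40.1,0.9,12.2]],[0,[116,210,105],[40.1,0.9,12.2]]]'
python3 - <<'E'
from h import *
np.set_printoptions(precision=4,suppress=True)
s=snap("scene","s7.png",(240,70,420,240),4); t=camera("top")
cv2.imwrite("pics/t7.png",cv2.resize(t["img"][90:230,100:260,::-1],None,fx=4,fy=4))
P={}
for l in("post_head","post_foot","post_mid"):
  for n,c in(("s",s),("t",t)):
    r=pinpoint(c,l); print(l,n,[(np.round(x["position"],4),round(x["confidence"],2)) for x in r])
E
```

```text
time: 14.15
ee_pos: [0.5723, 0.209, 0.176]
tcp_rot: [179.7, -40.0, 97.8]
wrist_force: [0.7, -0.2, -3.1]
opening: 0.0246
post_head s [(array([0.5677, 0.2586, 0.2621]), 0.76)]
post_head t [(array([0.5625, 0.2635, 0.266 ]), 0.59), (array([ 0.5687, -0.336 ,  0.0997]), 0.36)]
post_foot s [(array([0.589 , 0.0909, 0.1222]), 0.75), (array([0.571 , 0.1813, 0.1986]), 0.49)]
post_foot t []
post_mid s [(array([0.5728, 0.184 , 0.1965]), 0.74)]
post_mid t [(array([0.5734, 0.182 , 0.1982]), 0.61)]
```

View pics/s7.png

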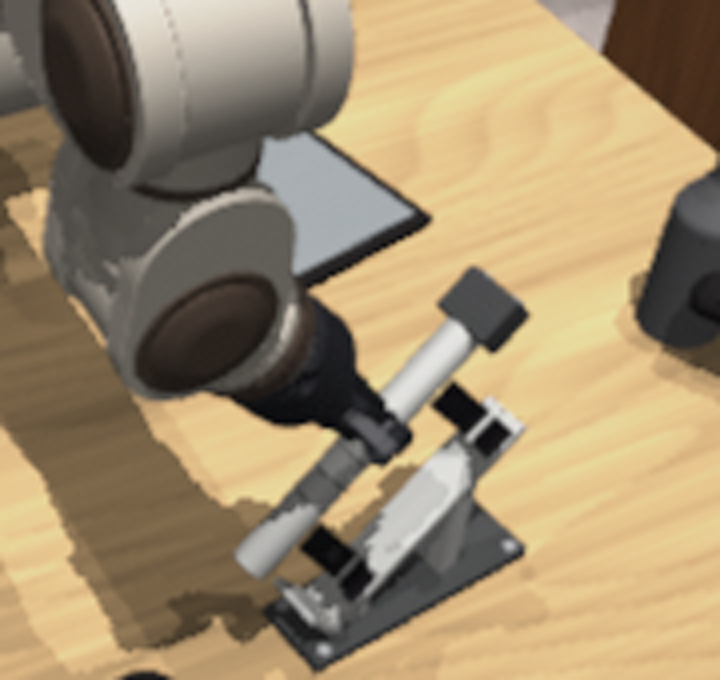

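The post is parallel to the cradle and above it, and the networks' post_mid agrees with the plan within 3 mm. Laying it in.

```bash
python3 -m pendant '[[0,[-3,20,-24],[0,0,0]],[0,[-5,38,-46],[0,0,0]],[0,[-6,45,-54],[0,0,0]],[0,[-7,51,-61],[0,0,0]],[0,[-7.5,55.5,-66.5],[0,0,0]],[0,[-7.5,55.5,-66.5],[0,0,0]],[0,[-7.5,55.5,-66.5],[0,0,0]]]'
```

```text
time: 15.42
ee_pos: [0.5658, 0.2643, 0.1091]
tcp_rot: [179.7, -40.0, 97.8]
wrist_force: [0.6, -0.1, -3.2]
opening: 0.0251
```

```bash
python3 -m pendant '[[0,[-0.3,2,-2.4],[0,0,0]],[0,[-0.3,2,-2.4],[0,0,0]],[0,[-0.3,2,-2.4],[0,0,0]]]'
python3 -m pendant '[[0,[-0.2,1.3,-1.6],[0,0,0]],[0,[-0.2,1.3,-1.6],[0,0,0]],[0,[-0.2,1.3,-1.6],[0,0,0]]]'
```

```text
time: 15.8
ee_pos: [0.5659, 0.2663, 0.107]
tcp_rot: [179.6, -40.0, 97.8]
wrist_force: [2.6, -0.4, -2.3]
opening: 0.025
time: 16.18
ee_pos: [0.5665, 0.2669, 0.1065]
tcp_rot: [179.5, -40.0, 97.8]
wrist_force: [1.1, -8.0, 3.6]
opening: 0.0248
```

Contact felt on the Vs. Opening and backing out along the cradle normal.

```bash
python3 -m pendant '[[50,[0,0,0],[0,0,0]],[70,[0,0,0],[0,0,0]],[70,[0,0,0],[0,0,0]],[70,[0,0,0],[0,0,0]],[70,[3,-25,31],[0,0,0]],[70,[7,-51,61],[0,0,0]],[70,[11,-83,100],[0,0,0]],[70,[13,-96,115],[0,0,0]],[70,[13,-96,115],[0,0,0]],[70,[13,-96,115],[0,0,0]]]'
python3 - <<'E'
from h import *
np.set_printoptions(precision=4,suppress=True)
s=snap("scene","s8.png",(240,70,420,240),4); t=camera("top")
for l in("post_head","post_foot","post_mid","cradle_head","cradle_axis"):
  for n,c in(("s",s),("t",t)):
    r=pinpoint(c,l); print(l,n,[(np.round(x["position"],4),round(x["confidence"],2)) for x in r])
E
```

```text
time: 17.42
ee_pos: [0.5792, 0.1714, 0.2204]
tcp_rot: [179.6, -40.0, 97.8]
wrist_force: [0.1, -0.3, -0.3]
opening: 0.0597
post_head s [(array([0.5588, 0.309 , 0.1888]), 0.87)]
post_head t [(array([0.5603, 0.3166, 0.1932]), 0.87)]
post_foot s [(array([0.5826, 0.1442, 0.0523]), 0.82)]
post_foot t [(array([0.5683, 0.2328, 0.1272]), 0.57), (array([ 0.5919, -0.2427,  0.0098]), 0.17)]
post_mid s [(array([0.5679, 0.2374, 0.1248]), 0.81)]
post_mid t [(array([0.5681, 0.2334, 0.1249]), 0.67)]
cradle_head s []
cradle_head t [(array([0.557 , 0.3138, 0.1922]), 0.78)]
cradle_axis s [(array([0.5702, 0.2348, 0.1226]), 0.83)]
cradle_axis t [(array([0.5662, 0.2357, 0.1235]), 0.68)]
```

View pics/s8.png

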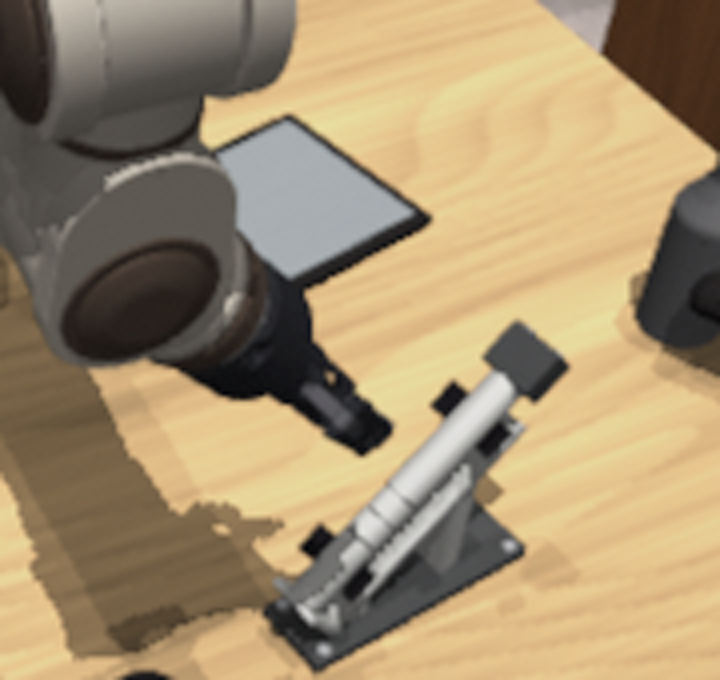

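The post is home: the head measures within ~4 mm of cradle_head, and the foot is at the stop. For the regrasp I'll turn the tool straight down and half-turn it, so that joint 6 ends near 0 at the clamp rather than at its limit.

```bash
python3 -m pendant '[[100,[0,0,60],[-10,-1.3,0]],[100,[0,0,90],[-20,-2.7,0]],[100,[-10,70,90],[-30,-4,0]],[100,[-20,120,80],[-39.7,-5.3,0]],[100,[-20,143,70],[-39.7,-5.3,0]],[100,[-20,143,70],[-39.7,-5.3,0]],[100,[-20,143,70],[-39.7,-5.3,0]]]'
python3 -c "
from h import *
print(get_obs()['q'].round(1))"
python3 -m pendant '[[100,[0,0,0],[0,0,10]],[100,[0,0,0],[0,0,20]],[100,[0,0,0],[0,0,30]],[100,[0,0,0],[0,0,40]],[100,[0,0,0],[0,0,50]],[100,[0,0,0],[0,0,60]],[100,[0,0,0],[0,0,70]],[100,[0,0,0],[0,0,80]],[100,[0,0,0],[0,0,90]],[100,[0,0,0],[0,0,100]],[100,[0,0,0],[0,0,110]],[100,[0,0,0],[0,0,120]],[100,[0,0,0],[0,0,130]],[100,[0,0,0],[0,0,140]],[100,[0,0,0],[0,0,150]]]'
python3 -c "
from h import *
print(get_obs()['q'].round(1))
for n in('scene','top'):
    c=camera(n);print([np.round(x['position'],4) for x in pinpoint(c,'post_head')])"
```

```text
time: 18.9
ee_pos: [0.56, 0.3123, 0.2918]
tcp_rot: [179.6, 0.0, 97.7]
wrist_force: [1.1, -0.2, 0.0]
opening: 0.0853
[ 29.2  21.8  39.7 107.6  -0.2 111.6]
time: 20.78
ee_pos: [0.561, 0.3095, 0.2929]
tcp_rot: [179.7, 0.1, -112.2]
wrist_force: [-0.2, -0.2, -0.3]
opening: 0.0851
[ 28.7  22.4  40.7 108.4   0.3 -39. ]
[array([0.5608, 0.3125, 0.1864])]
[array([0.559 , 0.3129, 0.1888]), array([ 0.5923, -0.2395,  0.0109])]
```

```bash
python3 -m pendant '[[100,[-2,4,0],[0,0,10]],[100,[-2,4,0],[0,0,20]],[100,[-2,4,0],[0,0,29.8]],[100,[-2,4,0],[0,0,29.8]],[100,[-2,4,-60],[0,0,29.8]],[100,[-2,4,-100],[0,0,29.8]],[100,[-2,4,-130],[0,0,29.8]],[100,[-2,4,-140],[0,0,29.8]],[100,[-2,4,-140],[0,0,29.8]],[100,[-2,4,-140],[0,0,29.8]]]'
```

```text
time: 22.22
ee_pos: [0.5593, 0.3148, 0.1543]
tcp_rot: [179.8, 0.1, -83.0]
wrist_force: [-0.8, 0.2, -0.5]
opening: 0.0856
```

```bash
python3 -m pendant '[[0,[0,0,0],[0,0,0]],[0,[0,0,0],[0,0,0]],[0,[0,0,0],[0,0,0]],[0,[0,0,0],[0,0,0]],[0,[0,0,0],[0,0,0]],[0,[0,0,0],[0,0,0]]]' 90
```

```text
time: 22.98
ee_pos: [0.5596, 0.3151, 0.1553]
tcp_rot: [179.9, 0.2, -83.0]
wrist_force: [-0.2, 0.8, 6.4]
opening: 0.0424
```

Head gripped (42.4 mm, as expected for 44). Lifting straight up, then moving to the clamp with a yaw of −119.6°.

```bash
python3 -m pendant '[[0,[0,0,15],[0,0,0]],[0,[0,0,50],[0,0,0]],[0,[0,0,100],[0,0,0]],[0,[0,0,150],[0,0,0]],[0,[0,0,170],[0,0,0]],[0,[0,0,170],[0,0,0]]]'
python3 -m pendant '[[0,[0,-30,0],[0,0,-7]],[0,[0,-75,0],[0,0,-16]],[0,[0,-120,0],[0,0,-26]],[0,[0,-165,0],[0,0,-36]],[0,[0,-210,0],[0,0,-46]],[0,[0,-255,0],[0,0,-56]],[0,[0,-300,0],[0,0,-66]],[0,[0,-345,0],[0,0,-76]],[0,[0,-390,0],[0,0,-86]],[0,[0,-435,0],[0,0,-96]],[0,[0,-480,0],[0,0,-106]],[0,[0,-520,0],[0,0,-114]],[0,[0,-550,0],[0,0,-119]],[0,[0,-550,0],[0,0,-119]],[0,[0,-550,0],[0,0,-119]]]'
python3 -c "
from h import *
print(get_obs()['q'].round(1))
for n in('scene','top'):
    c=camera(n)
    for l in('post_head','post_mid','post_foot'):print(l,[np.round(x['position'],4) for x in pinpoint(c,l)])"
```

```text
time: 23.72
ee_pos: [0.56, 0.3153, 0.3268]
tcp_rot: [-180.0, 0.2, -83.0]
wrist_force: [0.3, -0.0, -4.4]
opening: 0.0428
time: 25.6
ee_pos: [0.5598, -0.2342, 0.3258]
tcp_rot: [180.0, 0.1, 158.1]
wrist_force: [0.1, 0.2, -3.0]
opening: 0.0423
[-22.7  18.7  39.7 110.9   0.   -0.8]
post_head [array([ 0.5583, -0.2378,  0.3592])]
post_mid [array([ 0.4855, -0.2038,  0.2995])]
post_foot [array([ 0.4045, -0.172 ,  0.2212])]
post_head [array([ 0.5603, -0.2329,  0.3608])]
post_mid []
post_foot [array([ 0.3992, -0.1724,  0.221 ])]
```

```bash
python3 -m pendant '[[0,[0,0,30],[0,0,0]],[0,[5,-2,45],[-3.7,-9.3,0]],[0,[20,-7,45],[-7.4,-18.6,0]],[0,[35,-12,45],[-11.2,-28,0]],[0,[50,-17,45],[-15,-37.5,0]],[0,[55,-18.5,40],[-18.8,-46.9,0]],[0,[55,-18.5,30],[-18.8,-46.9,0]],[0,[55,-18.5,30],[-18.8,-46.9,0]],[0,[55,-18.5,30],[-18.8,-46.9,0]],[0,[55,-18.5,30],[-18.8,-46.9,0]]]'
python3 - <<'E'
from h import *
np.set_printoptions(precision=4,suppress=True)
print(get_obs()['q'].round(1))
cs={n:camera(n) for n in('scene','top')}
for n,c in cs.items():
    for l in('post_head','post_mid','post_foot','clamp_seat'):print(n,l,[np.round(x['position'],4) for x in pinpoint(c,l)])
a=cs['scene']['img'][100:300,110:260,::-1]; b=cs['top']['img'][90:190,270:400,::-1]
a=cv2.resize(a,None,fx=2.9,fy=2.9,interpolation=cv2.INTER_CUBIC)
b=cv2.resize(b,None,fx=2.8,fy=2.8,interpolation=cv2.INTER_CUBIC)
im=np.zeros((580,435+364,3),np.uint8); im[:a.shape[0],:435]=a[:580]; im[:280,435:]=b
cv2.imwrite('pics/ins.png',im)
# tube edges in the scene image: principal axis of post region
for n,c in cs.items():
    r=regions_of(c,'post_mid'); 
    if r:
        ys,xs=np.nonzero(r[0]['region']); print(n,r[0]['confidence'],len(xs),xs.min(),xs.max(),ys.min(),ys.max())
        vx,vy,x0,y0=cv2.fitLine(np.c_[xs,ys].astype(np.float32),cv2.DIST_L2,0,.01,.01).ravel(); print(vx,vy,x0,y0)
        H=np.array([.5887,-.2423,.3785]); print(proj(c,H),proj(c,H-[0,0,.2225]))
E
```

```text
time: 27.25
ee_pos: [0.6163, -0.2532, 0.3593]
tcp_rot: [179.9, 50.8, 158.0]
wrist_force: [0.3, 0.3, -3.6]
opening: 0.0424
[-22.6 -27.2 -18.8  47.6   0.6  -0.4]
scene post_head [array([ 0.5916, -0.2466,  0.3826]), array([ 0.5928, -0.2373,  0.0142]), array([ 0.5889, -0.2437,  0.2796])]
scene post_mid [array([ 0.5888, -0.2422,  0.2812])]
scene post_foot []
scene clamp_seat [array([ 0.5913, -0.2414,  0.0123]), array([ 0.3036, -0.2711,  0.0158])]
top post_head [array([ 0.5908, -0.2425,  0.3814])]
top post_mid [array([ 0.5871, -0.2451,  0.2783])]
top post_foot [array([ 0.5891, -0.2456,  0.1584])]
top clamp_seat [array([ 0.5924, -0.2415,  0.0115])]
scene 0.93 1317 145 181 173 254
0.26351216 0.96465605 164.59378 208.32498
[159.6418 185.5139] [177.1498 249.3712]
top 0.81 447 345 397 99 140
0.8340967 -0.55161816 379.21924 115.530205
[381.6618 112.662 ] [347.7876 136.9542]
```

The post is vertical to within pixel noise (measured image slope .2635/.9647, expected .264/.965), about 4 mm to −x of the seat and ~2 mm to own −y. I'll nudge it and lower with force checks.

```bash
python3 -m pendant '[[0,[-0.6,2,0],[0,0,0]],[0,[-0.6,2,-20],[0,0,0]],[0,[-0.6,2,-35],[0,0,0]],[0,[-0.6,2,-50],[0,0,0]],[0,[-0.6,2,-65],[0,0,0]],[0,[-0.6,2,-65],[0,0,0]]]'
```

```text
time: 28.6
ee_pos: [0.614, -0.2505, 0.2897]
tcp_rot: [179.9, 50.6, 158.0]
wrist_force: [-0.2, -0.0, -3.7]
opening: 0.0427
```

```bash
python3 -m pendant '[[0,[2,0.5,-15],[0,0,0]],[0,[2,0.5,-30],[0,0,0]],[0,[2,0.5,-45],[0,0,0]],[0,[2,0.5,-60],[0,0,0]],[0,[2,0.5,-60],[0,0,0]],[0,[2,0.5,-60],[0,0,0]]]'
python3 -c "
from h import *
for n in('scene','top'):
    c=camera(n)
    for l in('post_head','post_mid'):print(l,[np.round(x['position'],4) for x in pinpoint(c,l)])"
```

```text
time: 29.35
ee_pos: [0.6162, -0.2501, 0.2304]
tcp_rot: [179.9, 50.7, 158.0]
wrist_force: [-1.5, 0.3, -2.6]
opening: 0.0425
post_head [array([ 0.5881, -0.2425,  0.2517])]
post_mid [array([ 0.5904, -0.2399,  0.1502])]
post_head [array([ 0.5922, -0.2377,  0.2528])]
post_mid [array([ 0.5905, -0.2434,  0.1495])]
```

```bash
python3 -m pendant '[[0,[0,0,-8],[0,0,0]],[0,[0,0,-13],[0,0,0]],[0,[0,0,-13],[0,0,0]],[0,[0,0,-13],[0,0,0]]]'
python3 -m pendant '[[0,[0,0,-2],[0,0,0]],[0,[0,0,-3],[0,0,0]],[0,[0,0,-3],[0,0,0]]]'
```

```text
time: 30.15
ee_pos: [0.6162, -0.2501, 0.2173]
tcp_rot: [179.9, 50.7, 158.0]
wrist_force: [-1.0, -0.0, -3.2]
opening: 0.0424
time: 30.52
ee_pos: [0.6162, -0.2501, 0.2145]
tcp_rot: [179.9, 50.7, 158.0]
wrist_force: [0.7, -0.1, -2.9]
opening: 0.0427
```

```bash
python3 -m pendant '[[0,[0,0,-2],[0,0,0]],[0,[0,0,-2.5],[0,0,0]],[0,[0,0,-2.5],[0,0,0]]]'
python3 -m pendant '[[0,[0,0,-2],[0,0,0]],[0,[0,0,-2],[0,0,0]],[0,[0,0,-2],[0,0,0]]]'
```

```text
time: 30.9
ee_pos: [0.6169, -0.2505, 0.2146]
tcp_rot: [179.9, 50.9, 158.0]
wrist_force: [-0.3, 0.3, 4.4]
opening: 0.0427
time: 31.28
ee_pos: [0.6175, -0.2507, 0.2147]
tcp_rot: [179.9, 51.1, 158.0]
wrist_force: [-2.7, 1.5, 6.3]
opening: 0.0426
```

Seated: the base carries load at foot z ≈ 14 mm. Releasing and backing out along the tool axis.

```bash
python3 -m pendant '[[60,[0,0,1],[0,0,0]],[80,[0,0,1],[0,0,0]],[80,[0,0,1],[0,0,0]],[80,[0,0,1],[0,0,0]],[80,[-22,9,19],[0,0,0]],[80,[-58,23,51],[0,0,0]],[80,[-94,38,83],[0,0,0]],[80,[-108,44,95],[0,0,0]],[80,[-108,44,95],[0,0,0]],[80,[-108,44,95],[0,0,0]]]'
python3 - <<'E'
from h import *
print(get_obs()['q'].round(1))
for n in('scene','top'):
    c=camera(n)
    for l in('post_head','post_mid','cam_pin'):print(l,[np.round(x['position'],4) for x in pinpoint(c,l)])
    r=regions_of(c,'post_mid')
    if r:
        ys,xs=np.nonzero(r[0]['region']);print(n,len(xs),cv2.fitLine(np.c_[xs,ys].astype(np.float32),cv2.DIST_L2,0,.01,.01).ravel())
        print(proj(c,[.59,-.242,.15]),proj(c,[.59,-.242,.25]))
E
```

```text
time: 32.52
ee_pos: [0.5098, -0.2068, 0.3084]
tcp_rot: [179.9, 51.0, 158.0]
wrist_force: [-0.4, 0.2, -0.3]
opening: 0.0681
[-22.2 -45.9 -34.2  50.7   0.3  -0.1]
post_head [array([ 0.5953, -0.2454,  0.235 ])]
post_mid [array([ 0.5916, -0.2424,  0.1367]), array([0.5693, 0.2363, 0.125 ])]
cam_pin [array([ 0.5716, -0.3354,  0.1028]), array([ 0.2765, -0.359 ,  0.0989])]
scene 720 [  0.28086725   0.9597466  173.87639    240.21527   ]
[177.82661621 251.16688461] [170.86993662 225.73635685]
post_head [array([ 0.5956, -0.2424,  0.2372]), array([ 0.5904, -0.2427,  0.0144])]
post_mid [array([ 0.5943, -0.2433,  0.1348])]
cam_pin [array([ 0.5716, -0.3398,  0.0966]), array([ 0.2812, -0.3638,  0.0991])]
top 518 [  0.8321659   -0.55452675 353.44208    131.54054   ]
[346.99206201 136.92207078] [359.65428177 127.76579849]
```

The post stands in the clamp (head z ≈ .236, vertical) and the lever hasn't moved. Now the lever: I'll pinch the pin with the tool down and the jaws along the tangent.

```bash
python3 -m pendant '[[60,[0,0,20],[3.8,9.4,0]],[60,[0,0,20],[7.6,18.9,0]],[60,[0,0,20],[11.4,28.4,0]],[60,[0,0,20],[15.2,37.8,0]],[60,[0,0,20],[19,47.3,0]],[60,[0,0,20],[19,47.3,0]],[60,[0,0,20],[19,47.3,0]],[60,[0,0,20],[19,47.3,0]]]'
python3 -c "
from h import *
print(get_obs()['q'].round(1))"
```

```text
time: 34.02
ee_pos: [0.5086, -0.2063, 0.3315]
tcp_rot: [180.0, 0.4, 158.0]
wrist_force: [-0.0, -0.1, -0.3]
opening: 0.0514
[-2.210e+01  9.600e+00  2.940e+01  1.094e+02  0.000e+00 -1.000e-01]
```

```bash
python3 -m pendant '[[60,[15,-40,0],[0,0,-10]],[60,[35,-80,0],[0,0,-20]],[60,[63,-131,0],[0,0,-30]],[60,[63,-131,-30],[0,0,-40]],[60,[63,-131,-80],[0,0,-50]],[60,[63,-131,-130],[0,0,-54]],[60,[63,-131,-180],[0,0,-54]],[60,[63,-131,-200],[0,0,-54]],[60,[63,-131,-200],[0,0,-54]]]'
python3 -c "
from h import *
for n in('scene','top'):
    c=camera(n)
    for l in('cam_pin',):print(l,[np.round(x['position'],4) for x in pinpoint(c,l)])"
```

```text
time: 35.15
ee_pos: [0.5704, -0.3366, 0.1326]
tcp_rot: [179.9, 0.4, 104.0]
wrist_force: [0.4, 0.3, 1.4]
opening: 0.0514
cam_pin [array([ 0.5706, -0.3374,  0.1041]), array([0.5614, 0.3146, 0.19  ])]
cam_pin [array([ 0.5706, -0.3357,  0.0943])]
```

```bash
python3 -m pendant '[[60,[0,0,-30],[0,0,0]],[60,[0,0,-50],[0,0,0]],[60,[0,0,-62],[0,0,0]],[60,[0,0,-62],[0,0,0]],[60,[0,0,-62],[0,0,0]]]'
python3 -m pendant '[[0,[0,0,0],[0,0,0]],[0,[0,0,0],[0,0,0]],[0,[0,0,0],[0,0,0]],[0,[0,0,0],[0,0,0]],[0,[0,0,0],[0,0,0]]]' 30
```

```text
time: 35.98
ee_pos: [0.5726, -0.3379, 0.0737]
tcp_rot: [179.7, 0.6, 104.0]
wrist_force: [0.3, 0.5, 0.1]
opening: 0.0513
time: 36.6
ee_pos: [0.5729, -0.3382, 0.0746]
tcp_rot: [179.7, 0.7, 104.0]
wrist_force: [-0.7, 0.3, 6.2]
opening: 0.0148
```

Pin pinched (14.8 mm reading, 16 mm pin). Computing the arc.

```bash
python3 -c "
import numpy as np
f=lambda t:86*np.array([np.cos(np.radians(t)),np.sin(np.radians(t))])
for D in range(6,97,6):print(D,(f(-76-D)-f(-76)).round(1))"
```

```text
6 [-8.8 -1.7]
12 [-17.8  -2.5]
18 [-26.8  -2.3]
24 [-35.7  -1.2]
30 [-44.5   0.8]
36 [-53.    3.7]
42 [-61.2   7.5]
48 [-68.9  12.1]
54 [-76.1  17.6]
60 [-82.7  23.7]
66 [-88.6  30.5]
72 [-93.7  37.9]
78 [-98.1  45.7]
84 [-101.6   54. ]
90 [-104.3   62.6]
96 [-106.    71.5]
```

```bash
python3 -m pendant '[[0,[-9,-2,0],[0,0,-6]],[0,[-18,-2.5,0],[0,0,-12]],[0,[-27,-2.3,0],[0,0,-18]],[0,[-36,-1.2,0],[0,0,-24]],[0,[-44.5,1,0],[0,0,-30]],[0,[-53,4,0],[0,0,-36]],[0,[-61,7.5,0],[0,0,-42]],[0,[-69,12,0],[0,0,-48]],[0,[-69,12,0],[0,0,-48]]]'
python3 -c "
from h import *
print(get_obs()['q'].round(1))
for n in('scene','top'):
    c=camera(n);print([np.round(x['position'],4) for x in pinpoint(c,'cam_pin')])"
```

```text
time: 37.72
ee_pos: [0.5033, -0.326, 0.0746]
tcp_rot: [179.7, 0.7, 56.1]
wrist_force: [-1.6, -0.4, 1.5]
opening: 0.0148
[-32.6  10.9   1.9  80.7  -0.7  91.4]
[array([ 0.5066, -0.3251,  0.1017])]
[array([ 0.5058, -0.3246,  0.0988])]
```

```bash
python3 -m pendant '[[0,[-7,5.5,0],[0,0,-6]],[0,[-14,11.6,0],[0,0,-12]],[0,[-20,18.5,0],[0,0,-18]],[0,[-25,26,0],[0,0,-24]],[0,[-29,33.5,0],[0,0,-30]],[0,[-32.5,42,0],[0,0,-36]],[0,[-32.5,42,0],[0,0,-36]],[0,[-32.5,42,0],[0,0,-36]]]'
python3 -m pendant '[[0,[-1.2,4,0],[0,0,-3]],[0,[-2.3,7,0],[0,0,-5]],[0,[-2.5,9,0],[0,0,-6]],[0,[-2.5,9,0],[0,0,-6]]]'
```

```text
time: 38.92
ee_pos: [0.4701, -0.2844, 0.0746]
tcp_rot: [179.8, 0.8, 20.2]
wrist_force: [-9.9, 0.2, 6.4]
opening: 0.0143
time: 39.42
ee_pos: [0.4686, -0.2787, 0.0747]
tcp_rot: [179.4, 0.8, 14.1]
wrist_force: [0.3, -17.8, -2.8]
opening: 0.0141
```

```bash
python3 -m pendant '[[0,[-0.5,3,0],[0,0,0]],[0,[-0.8,4,0],[0,0,0]],[0,[-0.8,4,0],[0,0,0]]]'
python3 -c "
from h import *
for n in('scene','top'):
    c=camera(n)
    for l in('cam_pin','post_head'):print(l,[np.round(x['position'],4) for x in pinpoint(c,l)])"
```

```text
time: 39.8
ee_pos: [0.4686, -0.2788, 0.0748]
tcp_rot: [178.9, 0.9, 14.0]
wrist_force: [0.7, -21.8, -5.7]
opening: 0.0149
cam_pin [array([ 0.4714, -0.2773,  0.1041]), array([ 0.2779, -0.3583,  0.1011])]
post_head [array([ 0.5943, -0.2503,  0.2361])]
cam_pin [array([ 0.4697, -0.2779,  0.0983])]
post_head [array([ 0.5941, -0.2398,  0.2351])]
```

At the stop: a further 4 mm push moved nothing and the force rose to 22 N. Relaxing, opening and lifting off.

```bash
python3 -m pendant '[[0,[0,0,0],[0,0,0]],[50,[0,0,0],[0,0,0]],[50,[0,0,0],[0,0,0]],[50,[0,0,0],[0,0,0]],[50,[0,0,40],[0,0,0]],[50,[0,0,80],[0,0,0]],[50,[-30,0,130],[0,0,0]],[50,[-60,0,160],[0,0,0]],[50,[-60,0,160],[0,0,0]],[50,[-60,0,160],[0,0,0]]]'
python3 - <<'E'
from h import *
cs=[]
for n in('scene','top'):
    c=camera(n);cs.append(c)
    for l in('cam_pin','post_head','post_mid','clamp_seat'):print(l,[np.round(x['position'],4) for x in pinpoint(c,l)])
    r=regions_of(c,'post_mid')
    if r:
        ys,xs=np.nonzero(r[0]['region']);v=cv2.fitLine(np.c_[xs,ys].astype(np.float32),cv2.DIST_L2,0,.01,.01).ravel()
        a,b=proj(c,[.593,-.241,.13]),proj(c,[.593,-.241,.25]);print(n,v,(a-b)/np.linalg.norm(a-b),a,b)
a=cv2.resize(cs[0]['img'][150:310,90:230,::-1],None,fx=3.2,fy=3.2,interpolation=cv2.INTER_CUBIC)
b=cv2.resize(cs[1]['img'][90:220,300:410,::-1],None,fx=3.2,fy=3.2,interpolation=cv2.INTER_CUBIC)
im=np.zeros((512,800,3),np.uint8); im[:,:448]=a; im[:416,448:]=b; cv2.imwrite('pics/end.png',im)
E
```

```text
time: 41.35
ee_pos: [0.4089, -0.2788, 0.234]
tcp_rot: [179.0, 0.9, 14.0]
wrist_force: [-0.3, 1.1, -0.2]
opening: 0.0428
cam_pin [array([ 0.2794, -0.3612,  0.1016]), array([ 0.4719, -0.2782,  0.1012]), array([0.5609, 0.3132, 0.1852])]
post_head [array([ 0.5947, -0.246 ,  0.2345])]
post_mid [array([ 0.5936, -0.2423,  0.1354])]
clamp_seat [array([ 0.3061, -0.2693,  0.0145]), array([ 0.5922, -0.2417,  0.0106])]
scene [  0.25695908   0.96642226 173.84308    240.92287   ] [0.26215245 0.96502647] [179.87452707 256.61281906] [171.72140146 226.59981668]
cam_pin [array([ 0.2836, -0.3658,  0.0988]), array([ 0.4675, -0.2783,  0.0997])]
post_head [array([ 0.5955, -0.2456,  0.2355]), array([ 0.5917, -0.2457,  0.1378])]
post_mid [array([ 0.598 , -0.2461,  0.1341])]
clamp_seat [array([ 0.591 , -0.2433,  0.0103]), array([0.572 , 0.232 , 0.0038])]
top [  0.84223634  -0.53910846 353.84872    131.20798   ] [-0.80464281  0.59375917] [344.41189353 137.33641516] [359.21479625 126.41310957]
```

View pics/end.png

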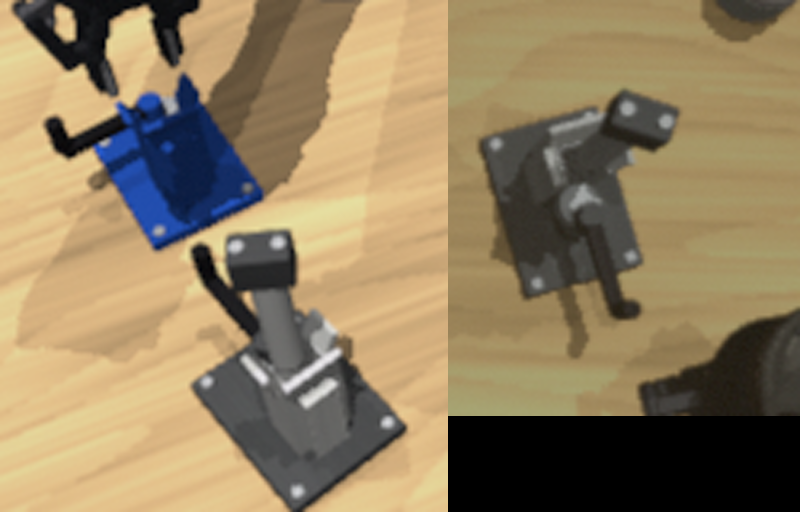

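The post stands upright in the grey clamp (left panel 262,300). The lever is shut, pointing away from the post (pin at 200,255 left, 625,310 right), and the gripper is clear. Handing in.

```bash
python3 -c "
from h import *
print(job_done()); print(get_obs()['time'],get_obs()['wrist_force'])"
```

```text
the job is handed in; nothing more can be done
None
the job is handed in; nothing more can be done
```

I laid the post in the cradle and let go, regripped it by the head and stood it upright in the grey clamp. I then let go and swung the cam lever to its stop. The job was handed in just after 41 s of the 64 s allowed; no verdict was reported.

**Last checks**
- **Post:** the head is about 0.235 m up, which puts the foot on the base plate. The scene view shows it vertical to within about 0.3°. The head and middle of the post read within about 5 mm of the clamp seat, near the trained networks' accuracy. The foot itself was hidden, so its place is inferred.
- **Lever:** the pin is at about (0.470, −0.278), which works out to a cam angle of about 1.66 rad. Pushing another 4 mm against the stop, to 22 N, did not move it.
- **Robot:** it was clear of everything, with about 1 N on the wrist.

**What failed or disagreed**
- **First grips:** the first grip closed on top of the tube and slid off, and a second closed too high on it, so I let go and went deeper. The fingertips were about 20 mm further back than the reported tool position, so I went by the camera and contact forces instead.
- **Tilt in the top view:** the top camera's fit to the post's axis was about 4° off the direction expected for an upright post. The visible outline is mostly the wide head, so I relied on the scene view.
- **Cam start angle:** the lever seemed to start at about 0.14 rad rather than fully open, well below the 0.8 rad limit.

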